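# Tip the pocket stamp out of the deep green holder

## Task

The red pocket stamp has dropped to the bottom of the tall green holder, too deep to reach: tilt the holder low over the grey tray so that the stamp slides out gently, without dropping from a height, and comes to lie in the tray. Then stand the empty holder upright on its cork coaster again and let go, leaving the pen cup, the mug and the books where they are.

Things in the scene. Friction and masses are not known exactly. Their poses are not given: they have to be found in the camera images.
- cup: the tall green plastic holder, loose, about 0.16 kg: an open-topped square tube 52 x 52 mm outside and 130 mm tall, walls and bottom 3 mm, flat smooth sides (inside 46 x 46 mm). Origin at the centre of its underside, z along its axis towards the mouth, x and y square to its flat sides. At first it stands upright on the coaster, turned by up to 40 degrees either way
- cup_rim (a point): the centre of the green holder's mouth, 130 mm from its underside
- stamp: the red pocket stamp with a black foot, loose, 0.045 kg: a block 26 x 24 x 60 mm of slippery hard plastic. Origin at the centre of its black end, long axis z towards the red end. At first it stands at the bottom of the green holder, its top 67 mm below the rim, where fingers find no room beside it. It starts to slide on a surface that slopes by more than 14 to 21 degrees (it varies), so the holder's mouth must point below level by more than that
- stamp_center (a point): the centre of the stamp block
- tray: the shallow grey tray, fixed to the table: 220 mm (its x) by 170 mm (its y) outside, rim 22 mm high, walls and floor 5 mm. Origin at the centre of its underside, on the table top
- coaster: the round cork coaster, fixed to the table: 100 mm in diameter, 3 mm thick. Origin at the centre of its underside; z up
- pen_cup: bystander: a black square pen cup, loose, 52 x 52 x 100 mm, with three pens that reach to about 142 mm. Origin at the centre of its underside. It stands on the other side of the tray from the green holder
- mug: bystander: a white mug, loose, 76 mm wide without its handle, 85 mm high. Origin at the centre of its underside
- book_low: bystander: the red lower book, loose, 140 x 210 x 30 mm, lying flat. Origin at the centre of its underside
- book_top: bystander: the black book, loose, 130 x 190 x 24 mm, lying on the red one. Origin at the centre of its underside
Not all that is in view belongs to the job. Several things look just like the cup: the one meant starts farthest from the robot's base. There is more than one size of the coaster; the job needs the smaller.

How it is judged:
On the way:
1. the stamp lies in the tray, out of the holder (x of stamp_center in the frame of tray between -0.105 and 0.105 m and y of stamp_center in the frame of tray between -0.08 and 0.08 m and height (world z) of stamp_center below 0.03 m and angle between stamp's own z axis and vertical between 1.3 and 1.84 rad and distance between stamp_center and cup_rim above 0.03 m and contact force between stamp and cup below 0.05 N), for 0.2 s.
At the end, for the whole second after the job is handed in: The stamp lies at rest, lying down, on the tray's floor inside its rim; the green holder stands upright (within 4.5 degrees), at rest and released on the coaster, its centre within 30 mm of the coaster's centre (x of stamp_center in the frame of tray between -0.105 and 0.105 m and y of stamp_center in the frame of tray between -0.08 and 0.08 m and height (world z) of stamp_center below 0.03 m and angle between stamp's own z axis and vertical between 1.3 and 1.84 rad and linear speed of stamp below 0.03 m/s and horizontal distance between cup and coaster below 0.03 m and height (world z) of cup below 0.007 m and angle between cup's own z axis and vertical below 0.08 rad and linear speed of cup below 0.02 m/s and contact force between the fingers and cup below 0.05 N); the robot touches nothing.
It fails at once if the stamp falls or is flung (faster than 1.3 m/s, a drop of about 85 mm) (linear speed of stamp above 1.3 m/s).
It fails at once if the pen cup is moved by more than 30 mm or tipped (distance of pen_cup from where it was at the start of the episode above 0.03 m or angle between pen_cup's own z axis and vertical above 0.3 rad).
It fails at once if the mug is moved by more than 30 mm or tipped (distance of mug from where it was at the start of the episode above 0.03 m or angle between mug's own z axis and vertical above 0.3 rad).
It fails at once if a book is moved by more than 30 mm (distance of any of book_low, book_top from where it was at the start of the episode above 0.03 m).
It also fails if it takes over 54 s, if anything falls off the work surface, if the arm or the gripper's body presses on something with over 40 N, if the wrist force passes 120 N, or if a joint passes its speed limit or range.

## Robot

A 6-joint arm with a two-finger parallel gripper is mounted at the origin on the work surface. World frame = base frame: x ahead of the robot, y to its left, z up, the work surface at z = 0. Lengths are in m, angles in rad, forces in N, time in s.
With the tool pointing down it reaches from about 0.35 to 0.775 m from the base axis. Payload 5.5 kg.
Tool frame: the origin (TCP) lies between the finger pads; the fingertips stand 17 mm ahead of it and the grasp point (between the pads) lies 2 mm behind it (env.finger_overhang is the distance from the TCP to the fingertips, in m); z points along the fingers, y is the line along which they close (so a half turn about z gives the same grasp; the last joint's range is limited). The gripper opens to 85 mm and grips with 20 to 120 N. Pads are 22 mm wide; open, the fingers measure 114 mm over their backs; the gripper's body (76 mm by 85 mm) begins 54 mm behind the grasp point. The pads swing forward as they close: fully open they stand 13 mm farther back than shut.
Start: joints at [-1.481, 0.313, 0.046, 1.304, 0, 1.431], TCP at [0.131, -0.56, 0.248] pointing down, gripper open.
Joint ranges: [-2.76, 2.76], [-0.86, 1.69], [-1.03, 1.26], [-2.2, 2.34], [-1.47, 1.5], [-3.14, 3.14]. Speed limits (rad/s): [2.57, 2.57, 3.14, 3.14, 3.14, 3.14].

## Interface

Orientations are given as a unit quaternion [w, x, y, z].
In Python, from workcell import env gives the robot as it stands. The module is installed in compiled form; this text tells all that it offers.
- The arm moves only by the shell command python3 -m pendant 'ROWS' [FORCE]. ROWS is JSON, a list of rows, each a list of 5 numbers: the gripper's target within -1 to 1 (fully open at 1, half-way at 0, shut at -1), then the shift along the tool's x, y, z in m, then the turn about the tool's z in rad. A call has 1 to 8 rows; each row shifts and turns the commanded pose from where the row before left it, along the tool's axes as they then stand; what a row does not reach is not made up. A row lasts 1/8 s, in which the tool goes at most 62.5 mm and 10.7 degrees, less where a joint would pass 70% of its speed; a pose out of reach is approached as far as the arm can. A call with a gripper value outside its range is refused whole. The fingers move at their own pace and stop on an object; FORCE is the grip in N (left out, the last holds). Time passes only in rows, so rows that do not move let the fingers close. It gives the time, the measured TCP pose, the force, the opening and the grip force at its end, in the units of the state.
- env.get_state(): the state, without advancing time (a new reading comes with each control period).
- env.read_camera(name): name is "scene" or "top" or "wrist"; returns the picture (400x640x3 uint8, red, green, blue); there is no depth.
- env.calibration(name): a dict with "K" (3x3 intrinsics, pixels), "T" (4x4, takes a point from camera to world coordinates); the wrist camera has in their place "tool_from_camera" (4x4, takes a point from camera to tool coordinates, whose origin is the TCP and whose axes are the flange's). Camera axes: x right, y down, z forward; pixel columns grow to the right and rows downward; lengths in m; the calibration is good to about 2 mm. A picture is of the moment at which its call begins: read the wrist's pose just before it. calibration takes no time and is no camera call.
- env.hand_in(): hands the job in; it is judged then, once.
Trained networks look in the newest picture that a camera, given by its name, has taken for a name from the list of things; names that differ only in an ending like _2 or _b are one class to them, and where a whole thing is asked for, a point or a joint stands for the part that bears it (a point fixed in the world has none). Each returns a list of dicts, best first, with "score" (0 to 1); they miss things now and then, are a little off and sometimes report something else, mostly with a low value. They report only what shows in the picture. A call takes as long as a camera call. They do not tell look-alikes from the thing itself.
- env.recognise(camera, label): "centre" ([column, row] in pixels, amid what is visible of it).
The state is a dict: "clock": time; "joint_pos": joint angles; "qvel": joint speeds; "tau": joint torques, N m; "tcp_pos": TCP position; "orientation": TCP orientation; "wrist_force": force on the tool from outside, world axes, zero at the start; "ft_torque": the same for the moment, N m; "finger_gap": finger opening in m; "grip_force": force on a finger pad.
Only numpy, scipy, OpenCV 4.12 (cv2) and the standard library are available. Lean on these libraries where they do the work, as an engineer would, in place of code of your own. Each camera call takes 0.05 s, during which the arm holds its last target. There are 200 camera calls.

## Working session

There is one attempt and no reset: what is moved stays moved. The work goes in short steps, Python scripts to look and compute and a shell command to move; the robot and the scene stay as the last step left them, time stands still between calls to the robot, and variables do not carry over. Pictures are saved under pics/ and viewed, at most 13 in all, crops included, and the job is handed in when it is done.

```bash
mkdir -p pics
cat > h.py <<'E'
import numpy as np, cv2, json
from workcell import env
def ray(cam,px):
    c=env.calibration(cam);K=np.array(c["K"]);T=np.array(c["T"])
    d=T[:3,:3]@np.linalg.inv(K)@np.array([px[0],px[1],1.]);return T[:3,3],d
def at(cam,px,z):
    o,d=ray(cam,px);return (o+d*(z-o[2])/d[2])
def pix(cam,p):
    c=env.calibration(cam);K=np.array(c["K"]);T=np.linalg.inv(np.array(c["T"]))
    q=K@(T[:3,:3]@np.array(p)+T[:3,3]);return q[:2]/q[2]
E
python3 - <<'E'
from h import *
s=env.get_state();print(s)
for c in("top","scene"):
    im=env.read_camera(c);cv2.imwrite(f"pics/{c}0.png",im[:,:,::-1])
    k=env.calibration(c);print(c,np.round(k["K"],1).tolist(),np.round(k["T"],3).tolist())
    for l,z in(("cup",.1),("coaster",.003),("tray",.005),("pen_cup",.1),("mug",.05),("book_top",.05),("stamp",.06)):
        for r in env.recognise(c,l):
            print(c,l,round(r["score"],2),np.round(r["centre"]),np.round(at(c,r["centre"],z),3))
E
```

```text
{'clock': 0.0, 'joint_pos': array([-1.48057807e+00,  3.14009324e-01,  4.49785538e-02,  1.30361694e+00,
       -4.66491904e-05,  1.43117932e+00]), 'qvel': array([ 0.00120921, -0.00096728, -0.00048782,  0.00079496, -0.00048267,
        0.00042373]), 'tau': array([ 5.55472925e-04, -4.80627251e+01,  2.98535174e+01,  1.93822884e-02,
       -1.56578426e-05,  1.16512059e-06]), 'tcp_pos': array([ 0.13091844, -0.5593951 ,  0.24740361]), 'orientation': array([-9.25984234e-04,  9.93403804e-01,  1.14664837e-01, -4.55818743e-07]), 'wrist_force': array([ 0.01906112, -0.0776393 ,  0.79263497]), 'ft_torque': array([ 0.01533667, -0.01572392, -0.00633952]), 'grip_force': 0.0, 'finger_gap': 0.08509022415835822}
top [[418.4, 0.0, 316.2], [0.0, 418.4, 202.0], [0.0, 0.0, 1.0]] [[-0.02, -0.998, 0.068, 0.48], [-1.0, 0.021, 0.011, -0.092], [-0.013, -0.067, -0.998, 1.126], [0.0, 0.0, 0.0, 1.0]]
top cup 0.92 [338. 289.] [ 0.338 -0.127  0.1  ]
top cup 0.91 [403. 225.] [ 0.489 -0.29   0.1  ]
top cup 0.86 [382. 292.] [ 0.329 -0.236  0.1  ]
top coaster 0.83 [457. 230.] [ 0.474 -0.454  0.003]
top coaster 0.74 [386.
[... 279 characters left out ...]
scene [[367.3, 0.0, 324.0], [0.0, 367.3, 201.3], [0.0, 0.0, 1.0]] [[-0.476, 0.721, -0.504, 1.063], [0.879, 0.401, -0.257, 0.205], [0.017, -0.565, -0.825, 0.964], [0.0, 0.0, 0.0, 1.0]]
scene cup 0.92 [268. 164.] [ 0.498 -0.281  0.1  ]
scene cup 0.67 [338. 154.] [ 0.356 -0.113  0.1  ]
scene cup 0.66 [308. 138.] [ 0.344 -0.23   0.1  ]
scene coaster 0.79 [233. 162.] [ 0.484 -0.444  0.003]
scene coaster 0.64 [276. 189.] [ 0.509 -0.253  0.003]
scene tray 0.58 [338. 224.] [ 0.53  -0.016  0.005]
scene pen_cup 0.67 [443. 244.] [0.503 0.276 0.1  ]
scene pen_cup 0.32 [322. 314.] [0.821 0.085 0.1  ]
scene book_top 0.6 [301. 285.] [ 0.768 -0.007  0.05 ]
scene stamp 0.24 [339. 224.] [ 0.557 -0.002  0.06 ]
```

View pics/top0.png

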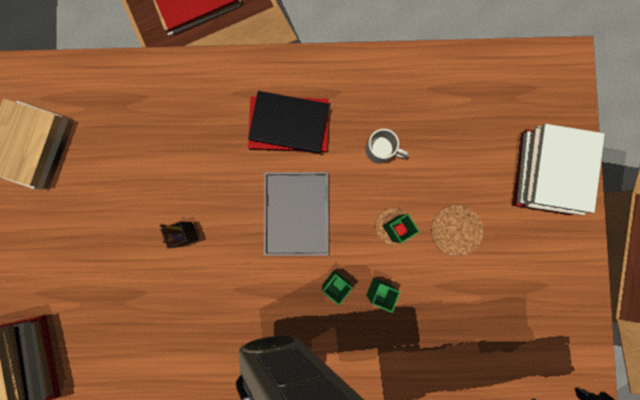

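View pics/scene0.png

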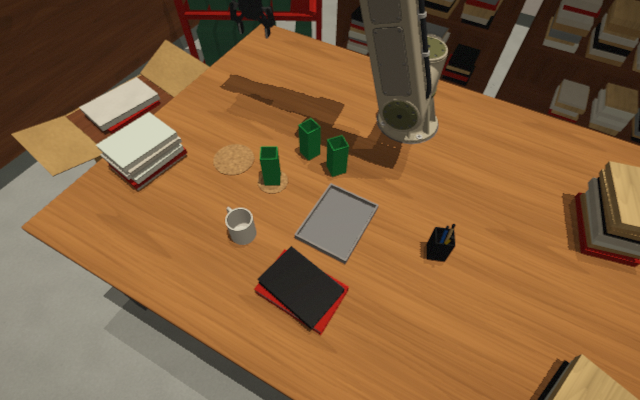

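The top view shows the target holder at px (400,228) with the red stamp inside, on the small coaster (~386,222), and the tray at (296,213). The mug is at (383,146), the books at (288,122) and the pen cup at (180,233). The two decoy holders are at (338,288) and (383,293). Moves only turn the tool about its own z, so before anything else I'll check what happens to orientation at the edge of reach.

```bash
python3 -m pendant '[[1,0,0.06,-0.03,0],[1,0,0.06,0,0],[1,0,0.06,0,0],[1,0,0.06,0,0],[1,0,0.06,0,0],[1,0,0.06,0,0]]'; python3 -c "
from h import *
s=env.get_state();print(s['joint_pos'],s['tcp_pos'],s['orientation'])"
```

```text
clock: 1.55
tcp_pos: [0.1928, -0.8266, 0.2394]
orientation: [0.026, 0.993, 0.115, 0.003]
wrist_force: [0.0, -2.1, 0.1]
finger_gap: 0.0853
grip_force: 0.0
[-1.43748048  1.01007976  1.25579762  1.76434744  0.00444552  1.47458164] [ 0.19283873 -0.82656906  0.23935573] [0.02603464 0.99307469 0.11453186 0.0027054 ]
```

Run:
```python
from h import *
im=cv2.imread("pics/top0.png")[170:330,250:500]
cv2.imwrite("pics/crop.png",cv2.resize(im,None,fx=3.2,fy=3.2,interpolation=cv2.INTER_CUBIC))
```

```text
(no output)
```

View pics/crop.png

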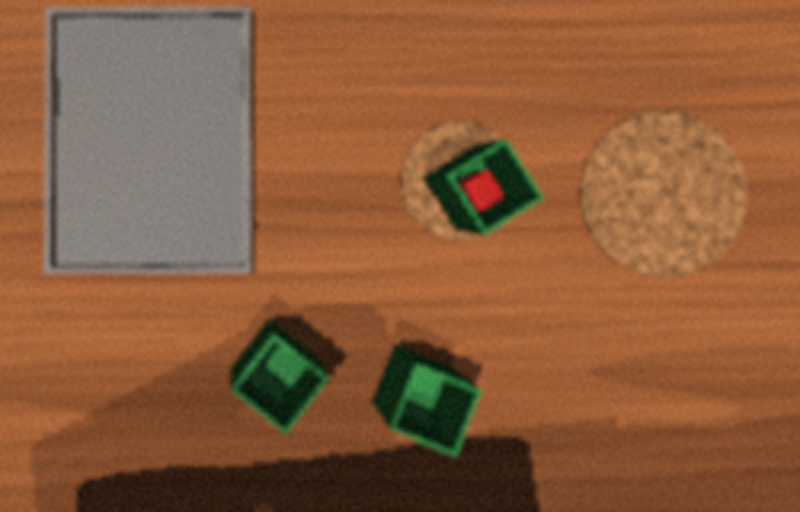

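```bash
python3 -m pendant '[[1,0,0.06,-0.03,0],[1,0,0.06,-0.03,0],[1,0,0.06,-0.03,0],[1,0,0.06,-0.03,0]]'; python3 -c "
from h import *
s=env.get_state();print(s['joint_pos'],s['tcp_pos'],s['orientation'])"
```

```text
clock: 2.05
tcp_pos: [0.2066, -0.8833, 0.3104]
orientation: [0.133, 0.984, 0.114, 0.011]
wrist_force: [-0.3, 0.1, 0.9]
finger_gap: 0.0853
grip_force: 0.0
[-1.43426043  0.94433801  1.2648208   1.62367508  0.01568064  1.479577  ] [ 0.20658783 -0.88327672  0.3103682 ] [0.13318875 0.98449359 0.11365166 0.0107905 ]
```

```bash
python3 -m pendant '[[1,0,0.06,-0.01,0],[1,0,0.06,-0.01,0],[1,0,0.06,0,0],[1,0,0.06,0,0],[1,0,0.06,0,0],[1,0,0.06,0,0]]'; python3 -c "
from h import *
s=env.get_state();print(s['joint_pos'],s['tcp_pos'],s['orientation'])"
```

```text
clock: 2.8
tcp_pos: [0.2346, -0.9994, 0.3379]
orientation: [0.269, 0.956, 0.11, 0.022]
wrist_force: [0.2, 0.3, -0.3]
finger_gap: 0.0854
grip_force: 0.0
[-1.42591714  0.96845029  1.26479749  1.32042185  0.02772035  1.49346225] [ 0.23459796 -0.9994312   0.337872  ] [0.26933853 0.95642518 0.11046953 0.02245243]
```

```bash
python3 -m pendant '[[1,0,0.06,0,0],[1,0,0.06,0,0],[1,0,0.06,0,0],[1,0,0.06,0,0],[1,0,0.06,0,0],[1,0,0.06,0,0],[1,0,0.06,0,0],[1,0,0.06,0,0]]'; python3 -c "
from h import *
s=env.get_state();print(s['joint_pos'],s['tcp_pos'],s['orientation'])"
```

```text
clock: 3.8
tcp_pos: [0.2574, -1.0858, 0.4811]
orientation: [0.439, 0.892, 0.103, 0.038]
wrist_force: [0.4, -0.4, -0.1]
finger_gap: 0.0853
grip_force: 0.0
[-1.42013086  0.91674477  1.2646748   1.00726361  0.04080465  1.5104694 ] [ 0.2574416  -1.08578758  0.48109868] [0.43875159 0.89181591 0.10346281 0.03816906]
```

```bash
python3 -m pendant '[[1,0.055,0.02,0,0],[1,0.055,0.02,0,0],[1,0.055,0.02,0,0],[1,0.055,0.02,0,0],[1,0.055,0.02,0,0],[1,0.055,0.02,0,0],[1,0.055,0.02,0,0],[1,0.055,0.02,0,0]]'
cat >> h.py <<'E'
from scipy.spatial.transform import Rotation as R
def st():
    s=env.get_state();q=s['orientation'];M=R.from_quat(np.r_[q[1:],q[0]]).as_matrix()
    print('j',np.round(s['joint_pos'],3),'p',np.round(s['tcp_pos'],3),'t',round(s['clock'],2));print('x',np.round(M[:,0],2),'y',np.round(M[:,1],2),'z',np.round(M[:,2],2),
      'head',round(np.degrees(np.arctan2(M[1,2],M[0,2])),1),'down',round(np.degrees(np.arcsin(-M[2,2])),1))
    return s,M
E
python3 -c "
from h import *
st()"
```

```text
clock: 4.8
tcp_pos: [0.6397, -0.954, 0.5174]
orientation: [0.511, 0.85, 0.108, 0.064]
wrist_force: [0.7, -0.7, 0.5]
finger_gap: 0.0855
grip_force: 0.0
j [-0.976  0.944  1.265  0.835 -0.303  1.735] p [ 0.64  -0.954  0.517] t 4.8
x [ 0.97  0.25 -0.  ] y [ 0.12 -0.45  0.88] z [ 0.22 -0.86 -0.47] head -75.7 down 28.0
```

```bash
python3 -m pendant '[[1,0.05,0.01,0.035,0],[1,0.05,0.01,0.035,0],[1,0.05,0.01,0.035,0],[1,0.05,0.01,0.035,0],[1,0.05,0.01,0.035,0],[1,0.05,0.01,0.035,0]]';
python3 -c "
from h import *
st()"
```

```text
clock: 5.55
tcp_pos: [0.8419, -0.9361, 0.4012]
orientation: [0.58, 0.797, 0.125, 0.11]
wrist_force: [0.5, -0.0, 0.0]
finger_gap: 0.0853
grip_force: 0.0
j [-0.816  1.166  1.264  0.432 -0.391  1.735] p [ 0.842 -0.936  0.401] t 5.55
x [0.94 0.33 0.03] y [ 0.07 -0.3   0.95] z [ 0.32 -0.9  -0.3 ] head -70.3 down 17.6
```

```bash
python3 -m pendant '[[1,0,0,-0.03,-0.18],[1,0,0,-0.05,-0.18],[1,0,0,-0.05,-0.18],[1,0,0,-0.05,-0.18],[1,0,0,-0.05,-0.18],[1,0,0,-0.05,-0.18],[1,0,0,-0.05,-0.18],[1,0,0,-0.05,-0.18]]'
cat >> h.py <<'E'
def go(p):
    s,M=st();d=M.T@(np.array(p)-s['tcp_pos']);print('tool shift',np.round(d,3));return d
E
python3 -c "
from h import *
c=at('top',(394,226),.003);print('coaster',c)
for p in ((447,178),(500,143),(541,196),(486,233)): print(at('top',(p[0]/3.2+250,p[1]/3.2+170),.133))
go((.44,-.13,.4))"
```

```text
clock: 6.55
tcp_pos: [0.7191, -0.5951, 0.5194]
orientation: [0.509, 0.518, 0.619, -0.299]
wrist_force: [0.6, 0.0, 0.2]
finger_gap: 0.0854
grip_force: 0.0
coaster [ 0.48736352 -0.28545163  0.003     ]
[ 0.48760444 -0.25286971  0.133     ]
[ 0.51266199 -0.29282493  0.133     ]
[ 0.47294851 -0.32163478  0.133     ]
[ 0.44657884 -0.28024569  0.133     ]
j [-0.609  0.337  0.041  0.075 -0.585  0.378] p [ 0.719 -0.595  0.519] t 6.55
x [ 0.05  0.34 -0.94] y [0.95 0.29 0.16] z [ 0.32 -0.9  -0.3 ] head -70.3 down 17.6
tool shift [ 0.253 -0.15  -0.471]
```

```bash
python3 -m pendant '[[1,0.028,-0.017,-0.052,0],[1,0.028,-0.017,-0.052,0],[1,0.028,-0.017,-0.052,0],[1,0.028,-0.017,-0.052,0],[1,0.028,-0.017,-0.052,0],[1,0.028,-0.017,-0.052,0],[1,0.028,-0.017,-0.052,0],[1,0.028,-0.017,-0.052,-0.16]]';
python3 -c "
from h import *
s,M=st();h=M[:,2]*np.array([1,1,0]);h/=np.linalg.norm(h)
go(np.array([.482,-.287,.115])-.13*h)
for w in range(1):
    im=env.read_camera('scene');cv2.imwrite('pics/s1.png',im[:,:,::-1])"
```

```text
clock: 7.55
tcp_pos: [0.4697, -0.1846, 0.4127]
orientation: [0.484, 0.468, 0.658, -0.337]
wrist_force: [0.8, 0.5, -1.6]
finger_gap: 0.0854
grip_force: 0.0
j [-0.028 -0.224 -0.724  0.219 -1.092  0.671] p [ 0.47  -0.185  0.413] t 7.55
x [-0.09  0.29 -0.95] y [0.94 0.33 0.01] z [ 0.32 -0.9  -0.3 ] head -70.3 down 17.7
j [-0.028 -0.224 -0.724  0.219 -1.092  0.671] p [ 0.47  -0.185  0.413] t 7.55
x [-0.09  0.29 -0.95] y [0.94 0.33 0.01] z [ 0.32 -0.9  -0.3 ] head -70.3 down 17.7
tool shift [ 0.292 -0.026  0.062]
```

View pics/s1.png

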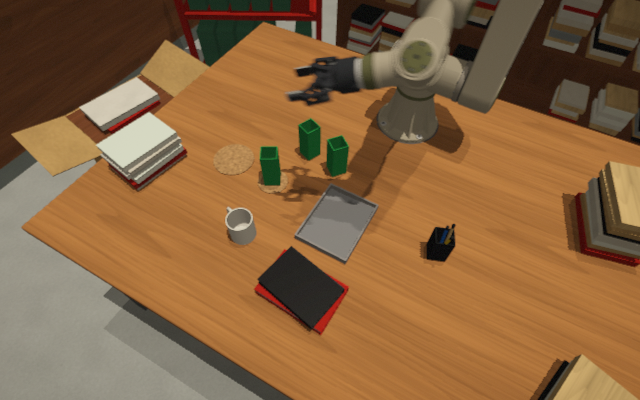

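```bash
python3 -m pendant '[[1,0.03,0,0.03,0],[1,0.03,0,0.04,0],[1,0.025,0,0.04,0],[1,0.02,-0.013,0.03,0],[1,0,0,0,0]]';
python3 -c "
from h import *
s,M=st();go((.482,-.287,.24))
im=env.read_camera('wrist');cv2.imwrite('pics/w1.png',im[:,:,::-1])
k=env.calibration('wrist');K=np.array(k['K']);A=np.array(k['tool_from_camera'])
T=np.eye(4);T[:3,:3]=M;T[:3,3]=s['tcp_pos'];T=T@A
print(np.round(A,3))
for l,z in (('cup',.1),('cup_rim',.133),('coaster',.003)):
  for r in env.recognise('wrist',l):
    d=T[:3,:3]@np.linalg.inv(K)@np.r_[r['centre'],1];print(l,r,np.round(T[:3,3]+d*(z-T[2,3])/d[2],3))
"
```

```text
clock: 8.22
tcp_pos: [0.4923, -0.2864, 0.2666]
orientation: [0.482, 0.469, 0.658, -0.338]
wrist_force: [-0.1, 2.1, -0.1]
finger_gap: 0.0851
grip_force: 0.0
j [-0.279  0.046 -1.012 -0.55  -0.888  0.414] p [ 0.492 -0.286  0.267] t 8.22
x [-0.1   0.29 -0.95] y [0.94 0.33 0.01] z [ 0.32 -0.9  -0.31] head -70.6 down 17.9
j [-0.279  0.046 -1.012 -0.55  -0.888  0.414] p [ 0.492 -0.286  0.267] t 8.22
x [-0.1   0.29 -0.95] y [0.94 0.33 0.01] z [ 0.32 -0.9  -0.31] head -70.6 down 17.9
tool shift [ 0.026 -0.01   0.005]
[[-0.001 -0.95  -0.313  0.08 ]
 [ 1.    -0.001  0.001  0.   ]
 [-0.001 -0.313  0.95  -0.125]
 [ 0.     0.     0.     1.   ]]
cup {'centre': [275.2, 0.6], 'score': 0.63} [ 0.494 -0.37   0.1  ]
cup_rim {'centre': [274.4, 0.2], 'score': 0.83} [ 0.481 -0.314  0.133]
```

View pics/w1.png

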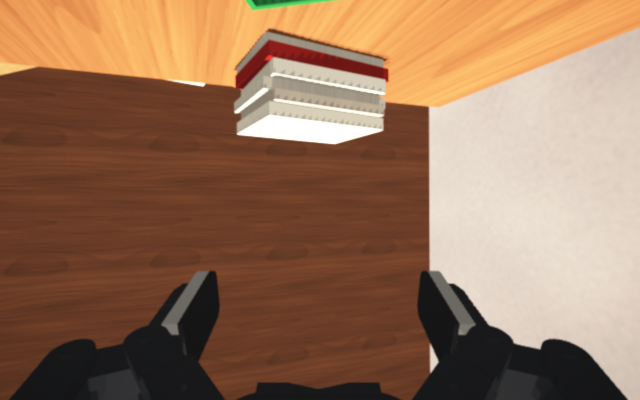

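```bash
python3 -m pendant '[[1,0.026,-0.010,0.005,0],[1,0.025,0,0.008,0],[1,0.025,0,0.008,0],[1,0,0,0,0]]';
python3 -c "
from h import *
go((.482,-.287,.095))"
```

```text
clock: 8.93
tcp_pos: [0.5068, -0.2811, 0.2012]
orientation: [0.471, 0.477, 0.66, -0.34]
wrist_force: [0.3, -0.3, 1.0]
finger_gap: 0.0854
grip_force: 0.0
j [-0.254  0.222 -1.025 -0.683 -0.918  0.468] p [ 0.507 -0.281  0.201] t 8.93
x [-0.1   0.31 -0.95] y [0.95 0.31 0.  ] z [ 0.3  -0.9  -0.33] head -71.7 down 19.0
tool shift [ 0.101 -0.026  0.032]
```

```bash
python3 -m pendant '[[1,0.025,-0.013,0.008,0],[1,0,-0.013,0,0],[1,0,-0.01,0,0],[1,0,0,0,0]]';
python3 -c "
from h import *
go((.482,-.287,.095))"
```

```text
clock: 9.43
tcp_pos: [0.4974, -0.2891, 0.1868]
orientation: [0.459, 0.488, 0.658, -0.343]
wrist_force: [-0.0, -0.6, -0.6]
finger_gap: 0.0856
grip_force: 0.0
j [-0.272  0.239 -1.026 -0.665 -0.918  0.493] p [ 0.497 -0.289  0.187] t 9.43
x [-0.1   0.33 -0.94] y [ 0.96  0.29 -0.  ] z [ 0.27 -0.9  -0.34] head -73.3 down 20.1
tool shift [ 0.089 -0.014  0.025]
```

```bash
python3 -m pendant '[[1,0.025,-0.01,0.008,0],[1,0,-0.01,0,0],[1,0,0,0,0]]'
python3 - <<'E'
from h import *
go((.482,-.287,.095))
from scipy.optimize import least_squares
Q=np.array([[-1.481,.314,.045,1.304,0,1.431],[-1.437,1.010,1.256,1.764,.004,1.475],[-1.426,.968,1.265,1.320,.028,1.493],[-1.420,.917,1.265,1.007,.041,1.510],[-.976,.944,1.265,.835,-.303,1.735],[-.816,1.166,1.264,.432,-.391,1.735],[-.609,.337,.041,.075,-.585,.378],[-.028,-.224,-.724,.219,-1.092,.671],[-.279,.046,-1.012,-.55,-.888,.414],[-.254,.222,-1.025,-.683,-.918,.468]])
P=np.array([[.131,-.559,.247],[.193,-.827,.239],[.235,-.999,.338],[.257,-1.086,.481],[.640,-.954,.517],[.842,-.936,.401],[.719,-.595,.519],[.47,-.185,.413],[.492,-.286,.267],[.507,-.281,.201]])
def fk(q,v):
    h,r0,a,a2,b,b2,c,off,L=v
    # planar: upper link angle q2 from vertical, forearm angle q2-q3 (0=horizontal), tool pitch q2-q3+q4 down
    u=q[1];f=q[1]-q[2];w=f+q[3]
    rz=np.array([r0+a*np.sin(u)+a2*np.cos(u)+b*np.cos(f)+b2*np.sin(f),0,h+a*np.cos(u)-a2*np.sin(u)-b*np.sin(f)+b2*np.cos(f)])
    e=np.array([np.cos(w),0,-np.sin(w)]);n=np.array([0,1,0])
    p=rz+c*e+np.array([0,off,0])+L*(np.cos(q[4])*e+np.sin(q[4])*n)
    return R.from_euler('z',q[0]).apply(p)
f=lambda v:np.concatenate([fk(q,v)-p for q,p in zip(Q,P)]).ravel()
r=least_squares(f,[.3,0,.3,0,.3,0,.05,.08,.15]);print(np.round(r.x,3),np.abs(r.fun).max())
np.save('v.npy',r.x)
E
```

```text
clock: 9.8
tcp_pos: [0.4946, -0.2915, 0.1655]
orientation: [0.45, 0.494, 0.659, -0.346]
wrist_force: [-0.4, -0.2, -0.3]
finger_gap: 0.0853
grip_force: 0.0
j [-0.275  0.284 -1.026 -0.678 -0.925  0.516] p [ 0.495 -0.291  0.166] t 9.8
x [-0.11  0.34 -0.93] y [ 0.96  0.27 -0.01] z [ 0.25 -0.9  -0.36] head -74.5 down 20.9
tool shift [ 0.069 -0.01   0.018]
[ 0.234 -0.     0.518  0.     0.409  0.055  0.141  0.08   0.283] 0.0006617525685114756
```

```bash
cat > k.py <<'E'
from h import *
from scipy.optimize import least_squares
v=np.load('v.npy')
lo=np.array([-2.76,-.86,-1.02,-2.2,-1.46]);hi=np.array([2.76,1.69,1.25,2.34,1.49])
def fk(q):
    h,r0,a,a2,b,b2,c,off,L=v;u=q[1];f=q[1]-q[2];w=f+q[3]
    rz=np.array([r0+a*np.sin(u)+a2*np.cos(u)+b*np.cos(f)+b2*np.sin(f),0,h+a*np.cos(u)-a2*np.sin(u)-b*np.sin(f)+b2*np.cos(f)])
    e=np.array([np.cos(w),0,-np.sin(w)]);d=np.cos(q[4])*e+np.array([0,np.sin(q[4]),0])
    o=np.array([0,off,0]);A=R.from_euler('z',q[0])
    return A.apply(rz+c*e+o+L*d),A.apply(d),A.apply(rz+o),A.apply(rz+o+c*e)
def ik(p,hd,dn):
    hd,dn=np.radians([hd,dn]);z=np.array([np.cos(hd)*np.cos(dn),np.sin(hd)*np.cos(dn),-np.sin(dn)])
    best=None
    for q0 in ([np.arctan2(p[1],p[0])+g,.3,-.5,-.3,hd-np.arctan2(p[1],p[0])-g] for g in(-.3,0,.3)):
        q0=np.clip(q0,lo+.01,hi-.01)
        r=least_squares(lambda q:np.r_[fk(q)[0]-p,.2*(fk(q)[1]-z)],q0,bounds=(lo,hi))
        if best is None or r.cost<best.cost:best=r
    return best.x,np.linalg.norm(best.fun)
E
python3 - <<'E'
from k import *
for nm,p in (("cup",(.482,-.287,.095)),("trayfar",(.53,-.03,.075))):
    for hd in (-90,-75,-60,-45,-20,0):
        o=[]
        for dn in (0,10,20,30,40):
            q,e=ik(np.array(p),hd,dn);w=fk(q);o.append(f"{e*1e3:.0f}/{q[2]:.2f}/{w[3][2]:.2f}")
        print(nm,hd,o)
E
```

```text
cup -90 ['0/-0.94/0.10', '0/-0.91/0.14', '0/-0.81/0.19', '0/-0.74/0.24', '0/-0.68/0.28']
cup -75 ['18/-1.02/0.09', '27/-1.02/0.16', '13/-1.02/0.20', '0/-1.00/0.24', '0/-0.90/0.28']
cup -60 ['59/-1.02/0.08', '68/-1.02/0.19', '51/-1.02/0.23', '30/-1.02/0.26', '6/-1.02/0.28']
cup -45 ['99/-1.02/0.08', '105/-1.02/0.24', '80/-1.02/0.28', '53/-1.02/0.30', '23/-1.02/0.30']
cup -20 ['113/-1.02/0.16', '97/-1.02/0.22', '76/-1.02/0.27', '49/-1.02/0.29', '21/-1.02/0.30']
cup 0 ['53/-1.02/0.12', '40/-1.02/0.17', '27/-1.02/0.21', '11/-1.02/0.24', '0/-0.97/0.28']
trayfar -90 ['0/0.12/0.08', '0/-0.01/0.12', '0/-0.14/0.17', '0/-0.23/0.22', '0/-0.29/0.26']
trayfar -75 ['7/-0.08/0.08', '0/-0.43/0.12', '0/-0.52/0.17', '0/-0.54/0.22', '0/-0.55/0.26']
trayfar -60 ['0/-1.00/0.07', '0/-1.01/0.12', '0/-0.93/0.17', '0/-0.86/0.22', '0/-0.80/0.26']
trayfar -45 ['36/-1.02/0.07', '43/-1.02/0.15', '30/-1.02/0.19', '15/-1.02/0.23', '0/-1.01/0.26']
trayfar -20 ['105/-1.02/0.06', '111/-1.02/0.21', '90/-1.02/0.26', '65/-1.02/0.28', '37/-1.02/0.30']
trayfar 0 ['132/-1.02/0.10', '124/-1.02/0.21', '101/-1.02/0.29', '72/-1.02/0.30', '42/-1.02/0.30']
```

Run:
```python
from k import *
for nm,p in (("cup",(.482,-.287,.095)),("tray",(.53,-.03,.075)),("tray2",(.56,-.06,.075))):
    for hd in (15,25,32,40,50):
        o=[]
        for dn in (0,10,20,30):
            q,e=ik(np.array(p),hd,dn);w=fk(q);o.append(f"{e*1e3:.0f}/{q[2]:.2f}/{q[4]:.2f}/{w[3][2]:.2f}")
        print(nm,hd,o)
print([ (d,round(ik(np.array((.482,-.287,.095)),-62,d)[1]*1e3)) for d in (30,35,40,45)],[ (d,round(ik(np.array((.482,-.287,.095)),-70,d)[1]*1e3)) for d in (20,25,30,35,40,45)])
```

```text
cup 15 ['13/-1.02/1.49/0.11', '0/-0.96/1.38/0.14', '0/-0.88/1.21/0.19', '0/-0.83/1.03/0.24']
cup 25 ['0/-0.28/1.47/0.10', '0/-0.52/1.37/0.14', '0/-0.61/1.22/0.19', '0/-0.62/1.05/0.24']
cup 32 ['0/-0.18/1.36/0.10', '0/-0.32/1.30/0.14', '0/-0.43/1.18/0.19', '0/-0.48/1.03/0.24']
cup 40 ['0/-0.06/1.24/0.10', '0/-0.16/1.20/0.14', '0/-0.26/1.11/0.19', '0/-0.32/0.99/0.24']
cup 50 ['0/0.10/1.10/0.10', '0/0.02/1.08/0.14', '0/-0.06/1.01/0.19', '0/-0.14/0.92/0.24']
tray 15 ['87/-1.02/1.49/0.10', '81/-1.02/1.29/0.15', '68/-1.02/1.02/0.22', '50/-1.02/0.77/0.26']
tray 25 ['56/-1.02/1.49/0.10', '50/-1.02/1.34/0.14', '41/-1.02/1.13/0.19', '27/-1.02/0.91/0.23']
tray 32 ['35/-1.02/1.49/0.10', '28/-1.02/1.36/0.13', '20/-1.02/1.17/0.18', '9/-1.02/0.97/0.22']
tray 40 ['16/-1.02/1.49/0.10', '2/-1.02/1.38/0.12', '0/-0.99/1.21/0.17', '0/-0.93/1.02/0.22']
tray 50 ['0/-0.37/1.46/0.08', '0/-0.62/1.37/0.12', '0/-0.71/1.22/0.17', '0/-0.73/1.05/0.22']
tray2 15 ['82/-1.02/1.39/0.12', '70/-1.02/1.21/0.16', '54/-1.02/0.98/0.21', '35/-1.02/0.77/0.25']
tray2 25 ['52/-1.02/1.45/0.10', '40/-1.02/1.29/0.14', '27/-1.02/1.10/0.19', '12/-1.02/0.90/0.23']
tray2 32 ['31/-1.02/1.48/0.09', '19/-1.02/1.33/0.13', '8/-1.02/1.15/0.18', '0/-0.99/0.97/0.22']
tray2 40 ['13/-1.02/1.49/0.09', '0/-0.95/1.38/0.12', '0/-0.88/1.21/0.17', '0/-0.83/1.03/0.22']
tray2 50 ['0/-0.25/1.46/0.08', '0/-0.51/1.37/0.12', '0/-0.60/1.22/0.17', '0/-0.62/1.05/0.22']
[(30, 26), (35, 15), (40, 3), (45, 0)] [(20, 26), (25, 18), (30, 9), (35, 0), (40, 0), (45, 0)]
```

```bash
python3 -m pendant '[[1,0.005,-0.02,0,0],[1,0.005,-0.02,0,0],[1,0,0,0,0]]'
python3 - <<'E'
from k import *
go((.482,-.287,.09))
print([(h,[round(ik(np.array((.482,-.287,.09)),h,d)[1]*1e3) for d in (18,21,24)]) for h in(-78,-81,-84)])
E
```

```text
clock: 10.18
tcp_pos: [0.479, -0.2951, 0.1656]
orientation: [0.436, 0.503, 0.659, -0.35]
wrist_force: [0.1, 0.0, -0.7]
finger_gap: 0.0857
grip_force: 0.0
j [-0.289  0.252 -1.027 -0.606 -0.927  0.543] p [ 0.479 -0.295  0.166] t 10.18
x [-0.11  0.36 -0.93] y [ 0.97  0.25 -0.02] z [ 0.22 -0.9  -0.37] head -76.1 down 22.0
tool shift [0.073 0.007 0.022]
[(-78, [8, 4, 0]), (-81, [0, 0, 0]), (-84, [0, 0, 0])]
```

```bash
python3 -m pendant '[[1,0.025,-0.006,0.010,0],[1,0,0,0,0]]'
python3 - <<'E'
from k import *
go((.482,-.287,.09))
im=env.read_camera('top');print([ (r['score'],at('top',r['centre'],.1)) for r in env.recognise('top','stamp')])
cv2.imwrite('pics/t2.png',cv2.resize(im[170:300,330:500,::-1],None,fx=4,fy=4,interpolation=2))
E
```

```text
clock: 10.42
tcp_pos: [0.4817, -0.2951, 0.1399]
orientation: [0.431, 0.506, 0.659, -0.352]
wrist_force: [-0.9, 0.0, 0.0]
finger_gap: 0.0853
grip_force: 0.0
j [-0.285  0.321 -1.027 -0.652 -0.934  0.561] p [ 0.482 -0.295  0.14 ] t 10.43
x [-0.12  0.36 -0.92] y [ 0.97  0.24 -0.03] z [ 0.21 -0.9  -0.38] head -76.8 down 22.4
tool shift [0.049 0.004 0.012]
[(0.56, array([ 0.4817682 , -0.28488043,  0.1       ]))]
```

View pics/t2.png

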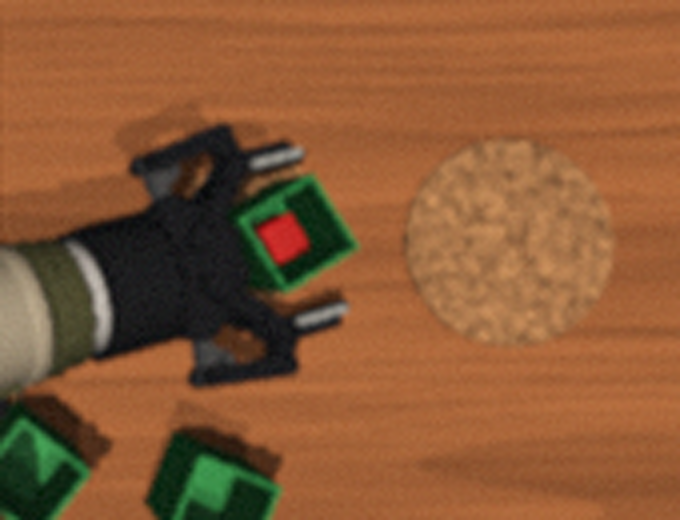

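```bash
python3 -m pendant '[[1,0.018,-0.003,0.003,0],[1,0.018,-0.003,0.003,0],[1,0.015,-0.003,0.002,0],[1,0,0,0,0]]'
python3 - <<'E'
from k import *
s,M=go((.482,-.287,.09)),0
print(env.get_state()['wrist_force'],at('top',(404.2,228.2),.133))
E
```

```text
clock: 11.02
tcp_pos: [0.4833, -0.2831, 0.0939]
orientation: [0.424, 0.511, 0.659, -0.355]
wrist_force: [-0.3, 0.6, -0.7]
finger_gap: 0.0856
grip_force: 0.0
j [-0.254  0.442 -1.027 -0.716 -0.965  0.619] p [ 0.483 -0.283  0.094] t 11.03
x [-0.12  0.37 -0.92] y [ 0.97  0.23 -0.03] z [ 0.2  -0.9  -0.39] head -77.7 down 22.9
tool shift [ 0.002 -0.002  0.005]
[-0.32743305  0.58830623 -0.74084552] [ 0.48083807 -0.28688997  0.133     ]
```

```bash
python3 -m pendant '[[0.3,0,0,0,0],[-0.2,0,0,0,0],[-0.6,0,0,0,0],[-1,0,0,0,0],[-1,0,0,0,0],[-1,0,0,0,0]]' 30
python3 - <<'E'
from k import *
st()
im=env.read_camera('top')
cv2.imwrite('pics/t3.png',cv2.resize(im[170:300,330:500,::-1],None,fx=4,fy=4,interpolation=2))
E
```

```text
clock: 11.78
tcp_pos: [0.4839, -0.2836, 0.0954]
orientation: [0.425, 0.511, 0.657, -0.354]
wrist_force: [-1.5, 2.2, 6.0]
finger_gap: 0.0552
grip_force: 30.6
j [-0.254  0.44  -1.026 -0.717 -0.966  0.619] p [ 0.484 -0.284  0.095] t 11.78
x [-0.12  0.37 -0.92] y [ 0.97  0.23 -0.03] z [ 0.2  -0.9  -0.39] head -77.7 down 22.8
```

View pics/t3.png

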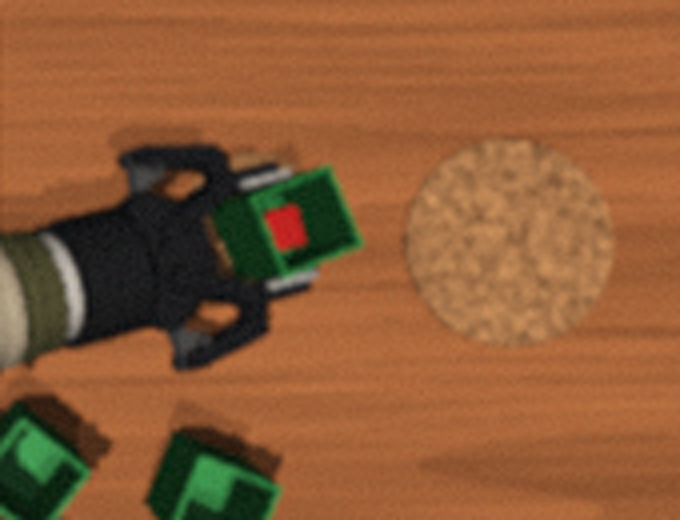

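```bash
python3 -m pendant '[[-1,-0.025,0,-0.012,0],[-1,-0.03,0,-0.02,0],[-1,-0.02,0,-0.02,0]]'
python3 - <<'E'
from k import *
go((.50,-.085,.16))
print(env.get_state()['finger_gap'])
E
```

```text
clock: 12.2
tcp_pos: [0.4817, -0.2642, 0.1838]
orientation: [0.423, 0.511, 0.659, -0.354]
wrist_force: [-0.0, 0.2, -3.2]
finger_gap: 0.0532
grip_force: 31.1
j [-0.211  0.188 -0.946 -0.335 -0.994  0.674] p [ 0.482 -0.264  0.184] t 12.2
x [-0.12  0.37 -0.92] y [ 0.97  0.23 -0.03] z [ 0.2  -0.9  -0.39] head -77.7 down 23.0
tool shift [ 0.087  0.059 -0.148]
0.053201951026561695
```

```bash
python3 -m pendant '[[-1,0.022,0.015,-0.037,0],[-1,0.022,0.015,-0.037,0],[-1,0.022,0.015,-0.037,0],[-1,0.022,0.015,-0.037,0],[-1,0,0,0,-0.16],[-1,0,0,0,-0.16],[-1,0,0,0,-0.16],[-1,0,0,0,-0.16]]' && python3 -m pendant '[[-1,0,0,0,-0.16],[-1,0,0,0,-0.16],[-1,0,0,0,-0.16],[-1,0,0,0,-0.16],[-1,0,0,0,-0.16],[-1,0,0,0,-0.16],[-1,0,0,0,0]]'
python3 - <<'E'
from k import *
go((.50,-.085,.075))
im=env.read_camera('scene');cv2.imwrite('pics/s3.png',cv2.resize(im[120:320,200:480,::-1],None,fx=2.8,fy=2.8))
E
```

```text
clock: 13.2
tcp_pos: [0.5006, -0.0848, 0.1569]
orientation: [0.289, 0.276, 0.787, -0.47]
wrist_force: [-0.6, 0.2, -2.7]
finger_gap: 0.0517
grip_force: 31.6
clock: 14.08
tcp_pos: [0.5007, -0.0849, 0.1573]
orientation: [0.041, -0.116, 0.826, -0.551]
wrist_force: [-0.2, -0.5, -1.5]
finger_gap: 0.0514
grip_force: 31.8
j [ 0.196  0.372 -0.604  0.552 -1.169 -0.111] p [ 0.501 -0.085  0.157] t 14.07
x [-0.97 -0.24  0.06] y [-0.15  0.37 -0.92] z [ 0.2  -0.9  -0.39] head -77.7 down 23.0
tool shift [-0.004  0.076  0.032]
```

View pics/s3.png

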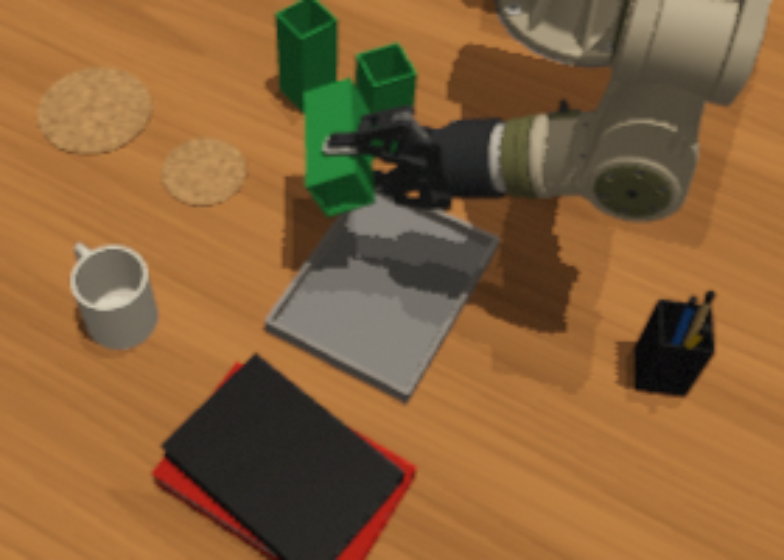

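```bash
python3 -m pendant '[[-1,-0.001,0.026,0.011,0],[-1,-0.001,0.026,0.011,0],[-1,-0.002,0.026,0.01,0],[-1,0,0,0,-0.12],[-1,0,0,0,-0.12],[-1,0,0,0,-0.12],[-1,0,0,0,-0.1]]' && python3 -m pendant '[[-1,0,0,0,-0.1],[-1,0,0,0,-0.1],[-1,0,0,0,-0.08],[-1,0,0,0,-0.08],[-1,0,0,0,-0.08],[-1,0,0,0,-0.08],[-1,0,0,0,0],[-1,0,0,0,0]]'
python3 - <<'E'
from k import *
st()
im=env.read_camera('scene');cv2.imwrite('pics/s4.png',cv2.resize(im[120:320,200:480,::-1],None,fx=2.8,fy=2.8))
for c in('scene','top'):
    env.read_camera(c);print([(r['score'],np.round(at(c,r['centre'],.018),3)) for r in env.recognise(c,'stamp')])
E
```

```text
clock: 15.0
tcp_pos: [0.4999, -0.0843, 0.0734]
orientation: [-0.086, -0.301, 0.777, -0.546]
wrist_force: [-0.5, 0.2, -2.5]
finger_gap: 0.0518
grip_force: 32.3
clock: 16.0
tcp_pos: [0.4999, -0.0843, 0.0738]
orientation: [-0.222, -0.49, 0.674, -0.506]
wrist_force: [-0.0, -0.2, -2.3]
finger_gap: 0.0515
grip_force: 32.3
j [ 0.198  0.521 -0.664  0.346 -1.171 -1.086] p [ 0.5   -0.084  0.074] t 16.0
x [-0.42 -0.44  0.8 ] y [-0.89  0.01 -0.46] z [ 0.2  -0.9  -0.39] head -77.7 down 22.9
[(0.62, array([ 0.519, -0.052,  0.018]))]
[]
```

View pics/s4.png

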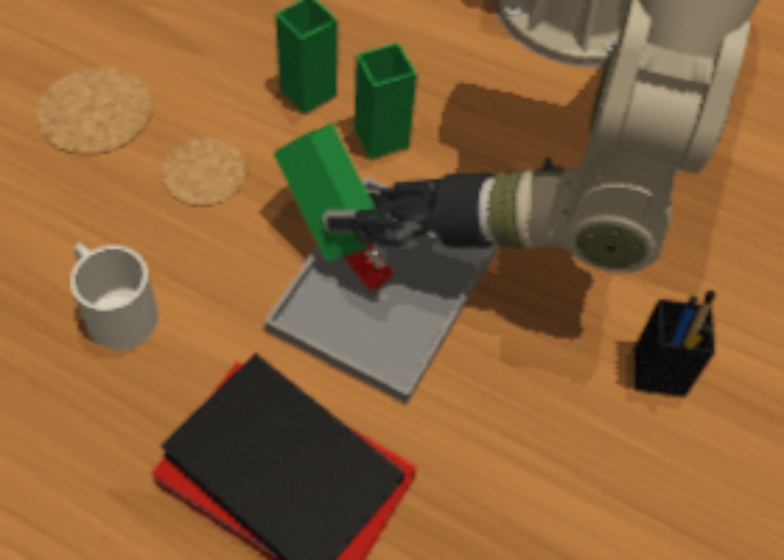

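```bash
python3 -m pendant '[[-1,0.01,0,0.004,0],[-1,0.013,0,0.005,0],[-1,0.013,0,0.005,0],[-1,0.013,0,0.005,0],[-1,0.013,0,0.005,0],[-1,0.013,0,0.005,0],[-1,0.013,0,0.005,0],[-1,0,0,0,0]]'
python3 - <<'E'
from k import *
st()
im=env.read_camera('scene');cv2.imwrite('pics/s5.png',cv2.resize(im[120:320,200:480,::-1],None,fx=2.8,fy=2.8))
E
```

```text
clock: 17.25
tcp_pos: [0.4692, -0.1537, 0.1313]
orientation: [-0.223, -0.49, 0.674, -0.506]
wrist_force: [0.2, -0.5, -2.0]
finger_gap: 0.0519
grip_force: 32.4
j [ 0.051  0.307 -0.862  0.036 -1.142 -1.443] p [ 0.469 -0.154  0.131] t 17.25
x [-0.42 -0.43  0.8 ] y [-0.89  0.01 -0.46] z [ 0.2  -0.9  -0.39] head -77.7 down 22.9
```

View pics/s5.png

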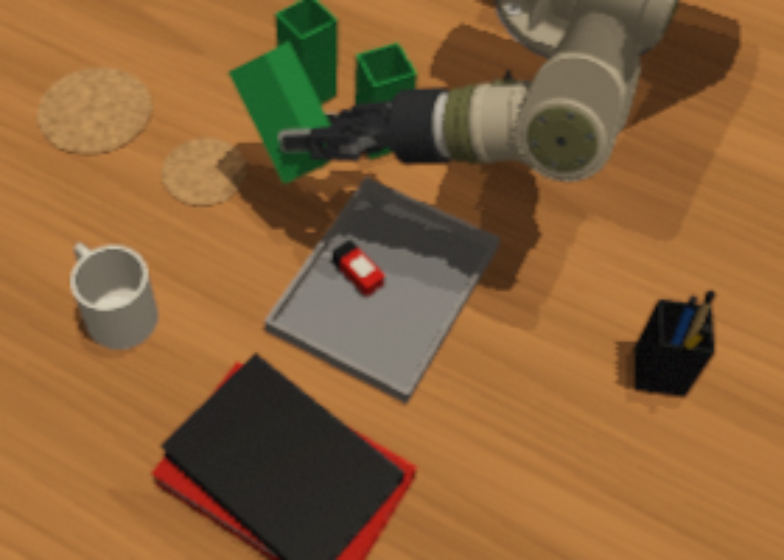

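```bash
python3 -m pendant '[[-1,0.02,-0.012,-0.010,0],[-1,0.02,-0.012,-0.01,0],[-1,0.02,-0.012,-0.01,0],[-1,0.02,-0.012,-0.01,0],[-1,0,0,0,0.161],[-1,0,0,0,0.161],[-1,0,0,0,0.161],[-1,0,0,0,0.161]]' && python3 -m pendant '[[-1,0,0,0,0.161],[-1,0,0,0,0.161],[-1,0,0,0,0.161],[-1,0,0,0,0.161],[-1,0,0,0,0.161],[-1,0,0,0,0.161],[-1,0,0,0,0.161],[-1,0,0,0,0.161]]' && python3 -m pendant '[[-1,0,0,0,0.161],[-1,0,0,0,0.161],[-1,0,0,0,0.161],[-1,0,0,0,0.161],[-1,0,0,0,0]]'
python3 - <<'E'
from k import *
go((.485,-.282,.16));print([(h,[round(ik(np.array((.484,-.282,.16)),h,d)[1]*1e3) for d in (21,23,25)]) for h in(-77.7,-79,-82)])
E
```

```text
clock: 18.3
tcp_pos: [0.471, -0.1519, 0.2319]
orientation: [-0.05, -0.251, 0.795, -0.55]
wrist_force: [-0.1, 0.2, -1.9]
finger_gap: 0.0516
grip_force: 32.4
clock: 19.3
tcp_pos: [0.471, -0.152, 0.2318]
orientation: [0.29, 0.277, 0.786, -0.47]
wrist_force: [-0.9, 0.3, -1.7]
finger_gap: 0.0515
grip_force: 32.4
clock: 19.92
tcp_pos: [0.471, -0.152, 0.2319]
orientation: [0.423, 0.509, 0.66, -0.356]
wrist_force: [-0.3, 0.4, -1.6]
finger_gap: 0.0515
grip_force: 32.3
j [ 0.055  0.12  -0.742  0.349 -1.142  1.136] p [ 0.471 -0.152  0.232] t 19.93
x [-0.12  0.37 -0.92] y [ 0.97  0.23 -0.04] z [ 0.2  -0.9  -0.39] head -77.7 down 22.9
tool shift [ 0.016 -0.013  0.148]
[(-77.7, [0, 0, 0]), (-79, [0, 0, 0]), (-82, [0, 0, 0])]
```

```bash
python3 -m pendant '[[-1,0.004,-0.003,0.037,0],[-1,0.004,-0.003,0.037,0],[-1,0.004,-0.003,0.037,0],[-1,0.004,-0.003,0.037,0],[-1,0,0,0,0]]'
python3 - <<'E'
from k import *
go((.486,-.283,.104))
im=env.read_camera('scene');cv2.imwrite('pics/s6.png',cv2.resize(im[110:260,200:400,::-1],None,fx=4,fy=4,interpolation=2))
E
```

```text
clock: 20.55
tcp_pos: [0.4849, -0.2838, 0.1584]
orientation: [0.421, 0.51, 0.66, -0.357]
wrist_force: [-0.1, -0.4, -2.0]
finger_gap: 0.0514
grip_force: 33.3
j [-0.253  0.263 -0.972 -0.476 -0.968  0.617] p [ 0.485 -0.284  0.158] t 20.55
x [-0.13  0.37 -0.92] y [ 0.97  0.23 -0.04] z [ 0.19 -0.9  -0.39] head -78.0 down 23.0
tool shift [0.05  0.004 0.021]
```

View pics/s6.png

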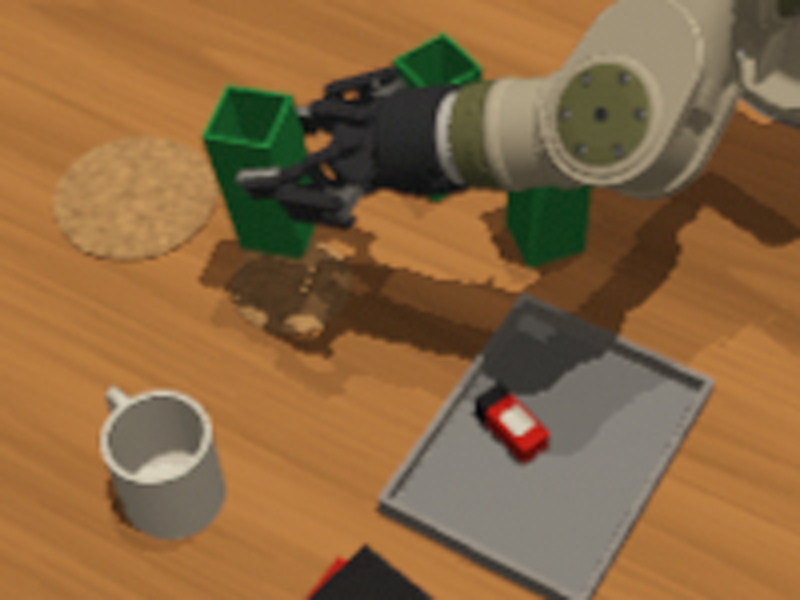

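Run:
```python
from k import *
im=cv2.imread('pics/s6.png')
for z in (.066,.196):
    for k in range(4):
        a=np.radians(-78+45+90*k);p=np.array([.485+.0368*np.cos(a),-.284+.0368*np.sin(a),z])
        u=pix('scene',p);u=(u-[200,110])*4;print(z,k,np.round(u));cv2.circle(im,tuple(int(i) for i in u),4,(255,0,255) if z<.1 else (0,255,255),-1)
cv2.imwrite('pics/s6b.png',im[60:360,100:460])
```

```text
0.066 0 [238. 249.]
0.066 1 [301. 265.]
0.066 2 [324. 215.]
0.066 3 [263. 201.]
0.196 0 [215. 133.]
0.196 1 [284. 150.]
0.196 2 [310.  99.]
0.196 3 [242.  83.]
```

View pics/s6b.png

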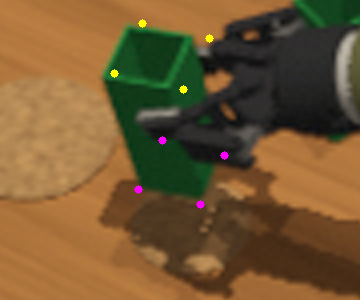

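The scene crop shows the stamp lying in the tray at crop px (515,425). The held holder leans about 7° toward −y, well short of its tipping angle. I'll lower it until it touches and let it settle flat.

```bash
python3 -m pendant '[[-1,0.018,0,0.007,0],[-1,0.018,0,0.007,0],[-1,0.012,-0.002,0.005,0],[-1,0.004,0,0.002,0],[-1,0,0,0,0]]' 20
python3 -c "
from k import *
go((.486,-.283,.096))"
```

```text
clock: 21.22
tcp_pos: [0.4827, -0.282, 0.1048]
orientation: [0.424, 0.509, 0.659, -0.355]
wrist_force: [0.5, 0.5, -1.4]
finger_gap: 0.0515
grip_force: 33.3
j [-0.252  0.409 -1.023 -0.68  -0.966  0.617] p [ 0.483 -0.282  0.105] t 21.23
x [-0.12  0.37 -0.92] y [ 0.97  0.23 -0.04] z [ 0.2  -0.9  -0.39] head -77.7 down 22.9
tool shift [0.007 0.003 0.005]
```

```bash
for i in 1 2; do :; done; python3 -m pendant '[[-1,0.004,0,0.002,0],[-1,0,0,0,0]]' 20; python3 -m pendant '[[-1,0.004,0,0.002,0],[-1,0,0,0,0]]'; python3 -m pendant '[[-1,0.003,0,0.001,0],[-1,0,0,0,0]]'
```

```text
clock: 21.48
tcp_pos: [0.4823, -0.2828, 0.1003]
orientation: [0.424, 0.51, 0.659, -0.355]
wrist_force: [-0.3, -0.5, -2.0]
finger_gap: 0.0517
grip_force: 33.3
clock: 21.72
tcp_pos: [0.4834, -0.2837, 0.0977]
orientation: [0.425, 0.511, 0.657, -0.356]
wrist_force: [-2.4, 1.0, 4.9]
finger_gap: 0.0513
grip_force: 33.8
clock: 21.98
tcp_pos: [0.4839, -0.2842, 0.0973]
orientation: [0.427, 0.512, 0.655, -0.357]
wrist_force: [-5.2, 3.3, 15.5]
finger_gap: 0.0515
grip_force: 34.6
```

```bash
python3 -m pendant '[[-1,-0.002,0,-0.001,0],[0.1,0,0,0,0],[0.4,0,0,0,0],[0.7,0,0,0,0],[1,0,0,0,0],[1,0,0,0,0],[1,0,0,0,0]]' 20
python3 - <<'E'
from k import *
st()
im=env.read_camera('scene');cv2.imwrite('pics/s7.png',cv2.resize(im[110:260,200:400,::-1],None,fx=4,fy=4,interpolation=2)[60:400,0:600])
E
```

```text
clock: 22.85
tcp_pos: [0.483, -0.2825, 0.0948]
orientation: [0.423, 0.51, 0.659, -0.355]
wrist_force: [0.4, 0.5, -0.0]
finger_gap: 0.0852
grip_force: 0.0
j [-0.252  0.438 -1.026 -0.708 -0.967  0.62 ] p [ 0.483 -0.283  0.095] t 22.85
x [-0.12  0.37 -0.92] y [ 0.97  0.23 -0.04] z [ 0.19 -0.9  -0.39] head -77.8 down 22.9
```

View pics/s7.png

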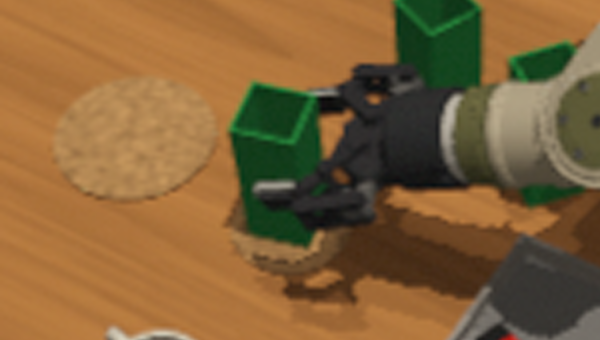

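```bash
python3 -m pendant '[[1,0,0,-0.015,0],[1,0,0,-0.025,0],[1,0,0,-0.03,0],[1,0,0,-0.04,0],[1,0,0,-0.04,0],[1,0,0,-0.03,0],[1,0,0,0,0],[1,0,0,0,0]]'
python3 - <<'E'
from k import *
st()
for c in('top','scene'):
    im=env.read_camera(c)
    for l,z in(('cup',.07),('cup_rim',.133),('stamp',.018),('tray',.005),('pen_cup',.1)):
        print(c,l,[(round(r['score'],2),np.round(r['centre']),np.round(at(c,r['centre'],z),3)) for r in env.recognise(c,l)])
    g=cv2.cvtColor(im,cv2.COLOR_RGB2HSV);m=cv2.inRange(g,(45,80,20),(90,255,255))
    n,_,S,C=cv2.connectedComponentsWithStats(m);print([ (S[i].tolist(),np.round(C[i]).tolist()) for i in range(1,n) if S[i][4]>150])
    q=[pix(c,(.483+.0368*np.cos(a),-.284+.0368*np.sin(a),z)) for z in(.003,.133) for a in np.radians([-33,57,147,237])]
    print('expected bbox',np.min(q,0).round(),np.max(q,0).round())
E
```

```text
clock: 23.9
tcp_pos: [0.4484, -0.1206, 0.1648]
orientation: [0.424, 0.51, 0.659, -0.355]
wrist_force: [0.8, -1.2, -0.4]
finger_gap: 0.0855
grip_force: 0.0
j [ 0.136  0.242 -0.791  0.353 -1.164  1.333] p [ 0.448 -0.121  0.165] t 23.9
x [-0.12  0.37 -0.92] y [ 0.97  0.23 -0.04] z [ 0.2  -0.9  -0.39] head -77.7 down 22.9
top cup [(0.83, array([335., 289.]), array([ 0.332, -0.122,  0.07 ])), (0.74, array([384., 292.]), array([ 0.323, -0.243,  0.07 ])), (0.7, array([402., 227.]), array([ 0.485, -0.293,  0.07 ]))]
top cup_rim [(0.95, array([382., 292.]), array([ 0.332, -0.23 ,  0.133])), (0.66, array([336., 285.]), array([ 0.351, -0.122,  0.133])), (0.63, array([400., 228.]), array([ 0.482, -0.276,  0.133])), (0.44, array([386., 219.]), array([ 0.502, -0.246,  0.133]))]
top stamp [(0.67, array([309., 211.]), array([ 0.532, -0.059,  0.018]))]
top tray [(0.87, array([292., 202.]), array([ 0.558, -0.014,  0.005]))]
top pen_cup [(0.73, array([178., 232.]), array([0.483, 0.262, 0.1  ]))]
[([385, 215, 33, 26, 606], [401.0, 228.0]), ([323, 270, 29, 35, 591], [336.0, 287.0]), ([367, 279, 33, 33, 6
[... 367 characters left out ...]
[ 0.529, -0.244,  0.133])), (0.65, array([333., 152.]), array([ 0.384, -0.118,  0.133])), (0.43, array([340., 225.]), array([0.602, 0.018, 0.133]))]
scene stamp [(0.47, array([328., 215.]), array([ 0.523, -0.055,  0.018]))]
scene tray [(0.78, array([341., 225.]), array([ 0.528, -0.009,  0.005]))]
scene pen_cup [(0.82, array([439., 241.]), array([0.499, 0.266, 0.1  ]))]
[([188, 0, 82, 10, 710], [229.0, 4.0]), ([273, 0, 17, 11, 177], [281.0, 5.0]), ([197, 20, 65, 46, 1588], [221.0, 36.0]), ([296, 22, 15, 14, 183], [303.0, 28.0]), ([299, 118, 21, 42, 709], [309.0, 139.0]), ([258, 146, 24, 40, 742], [270.0, 165.0]), ([327, 148, 15, 20, 190], [332.0, 156.0])]
expected bbox [257. 145.] [283. 188.]
```

The holder's outline matches an upright one on the coaster to within 1–3 px in both cameras. The stamp lies in the tray and the gripper is clear, so I'm handing in.

```bash
python3 -c "
from h import *
print(env.hand_in())"
```

```text
the job is handed in; nothing more can be done
None
```

I handed the job in at about 24 s with the stamp lying in the tray and the empty holder standing upright, released, on its small coaster; nothing bumped the pen cup, mug or books that I could see, and the hand-in gave no verdict.

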